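# Seat the fixture plate in its notches and swing the clamp over it

### The job

On the welding fixture, push the loose aluminium plate along its guide bars with the fingertips until you feel it drop into its locating notches and it sits flush with the guide bars. Then push the upright paddle of the swing clamp round until the clamp bar lies squarely across the plate, at its stop. Only push: do not lift the plate, and leave the tools and loose pieces around it where they are.

Things in the scene. Friction and masses are not known exactly. Their poses are not given: they have to be found in the camera images.
- fixture: Fixed steel welding fixture. Origin: centre of the underside of its base plate (350 along x, 220 along y, 16 thick), on the table. x is the direction in which the plate is pushed, z is up. Two guide bars along x: 12 wide, inner faces at y = +57 and -57, tops 38 above the origin, from x = -140 to +165, open between them at both ends.
- lanes (a point): Point on the fixture (x = -140, y = 0, 26 above its origin): rear end of the lanes on which the plate's feet slide, tops 26 above the fixture's origin, y 14 to 52 either side (middle strip lower, 20), to x = +165. Each foot has its own notch, 18 long, 6 deep: the plate drops, level, only at home. There is no other stop: lanes and bars run on past home.
- home (a point): Point on the fixture (x = +80, y = 0, 38 above its origin) where plate_top comes when the plate is seated. Axes as fixture. The notches leave the feet 3 mm of play either way along x and hold the plate against further pushing.
- plate_top (a point): Centre of the top of the loose aluminium plate, 150 (x) by 110 (y) by 10 thick, 0.3 to 0.65 kg, on four feet 8 high. x: push direction, as the fixture's x within 2 degrees; z up. The top is 44 above the fixture's origin while riding on the lanes, 38 (flush with the guide bars) once dropped. 2 mm play to either guide bar. It starts 90 to 140 short of home; sliding takes a few N.
- plate_tail (a point): Middle of the plate's rear end face, where it is pushed: 75 behind plate_top along the plate's x and 5 below its top. The face is 110 wide and 10 high, flat and upright.
- clamp_pivot (a point): Point on the swing clamp's vertical hinge axis, beside the guide bar, at x = +120, y = +86 of the fixture, 47 above its origin. Axes as fixture. The round hub is 30 across, its screw head reaches 64 above the fixture's origin. The clamp bar is 20 wide, 12 thick, reaches 100 from the axis, underside 41 above the fixture's origin: 3 mm over the seated plate, blocked by one not dropped.
- paddle (a point): Middle of the clamp's upright dark steel paddle, on the bar 80 from the hinge axis: 36 wide along the bar, 8 thick, reaching from 53 to 89 above the fixture's origin (this point is 71 above). Axes turn with the bar: x from the paddle towards the hinge, y square to the paddle's face. Push its +y face in the -y direction to close.
- clamp (a joint): Swing clamp angle, rad. 0: fully open, bar pointing to the fixture's rear (-x) and 0.25 rad outwards, away from the plate; 0.25: parallel to the guide bars; 1.82: closed, bar square across the plate, at its stop. Grows counter-clockwise seen from above. Starts at 0 to 0.28; light friction (about 1 N at the paddle), stays where it is left.
- pin: Bystander, leave alone: a stepped steel locating pin, 16 to 22 across, 38 high, standing on the fixture's base plate on its -y side (y about -90); origin: centre of its underside.
- washer: Bystander, leave alone: a dark steel washer, 38 across, 6 thick, lying on the base plate near its rear corner on the +y side; origin: centre of its underside.
- wrench: Bystander, leave alone: a steel wrench lying on the table to the right of the fixture.
- brush: Bystander, leave alone: a flat brush with a wooden handle lying on the table to the left of the fixture.
- can: Bystander, leave alone: a grey can, 60 across, 170 high, standing on the table far left; origin: centre of its underside.
- coupons: Bystander, leave alone: a stack of steel test coupons, 90 by 50 by 24, on the table far right; origin: centre of its underside.
- square: Bystander, leave alone: a dark magnetic welding square, 90 long, 90 high, standing on the table near right; origin: centre of its underside.
There are look-alikes about, which are no part of the job. What is shaped like the part that bears plate_top but blue is not meant.

How it is judged:
By the outcome, as a careful person would: the job done as asked, in the order asked, and still so for the second after the job is handed in, with the robot touching nothing.
It also fails if it takes over 54 s, if anything falls off the work surface, if the arm or the gripper's body presses on something with over 40 N, if the wrist force passes 120 N, or if a joint passes its speed limit or range.

### The arm

A 7-joint arm with a two-finger parallel gripper is mounted at the origin on the work surface. World frame = base frame: x ahead of the robot, y to its left, z up, the work surface at z = 0. Lengths are in mm, angles in rad, forces in N, time in s.
With the tool pointing down it reaches from about 350 to 900 mm from the base axis. Payload 19.9 kg.
Tool frame: the origin (TCP) lies at the centre of the arm's flange, where the gripper is bolted on; the fingertips stand 199 mm ahead of it and the grasp point (between the pads) lies 180 mm ahead of it; z points along the fingers, y is the direction in which the jaws open and shut (so a half turn about z gives the same grasp; the last joint's range is limited). The gripper opens to 94 mm and grips with 3 to 60 N. Pads are 16 mm wide; open, the fingers measure 119 mm over their backs; the gripper's body (75 mm by 177 mm) begins 78 mm behind the grasp point.
Start: joints at [-1.371, 0.417, -0.01, 1.614, 0.005, 1.111, -0.053], TCP at [149.644, 606.816, 404.625] pointing down, gripper open.
Joint ranges: [-2.81, 2.81], [-0.39, 2.02], [-1.27, 1.25], [0.06, 2.57], [-1.19, 4.33], [0.19, 2], [-2.82, 2.82]. Speed limits (rad/s): [1.89, 1.89, 2.39, 2.39, 3.01, 3.01, 3.01].

### API

Orientations are given as a rotation vector (axis times angle).
In Python, from station import get_obs, capture, hand_in, recognise, trace, place_of gives the robot as it stands. The module is installed in compiled form; this text tells all that it offers.
- The arm moves only by the shell command python3 -m inch 'ROWS' [FORCE]. ROWS is JSON, a list that holds one entry, the list of rows, each a list of 7 numbers: the turn, a rotation vector about the tool's x, y, z in rad, then the shift along the tool's x, y, z in mm, then the closure in counts, from 0 (fully open) to 255 (shut). A call has 1 to 10 rows; each row is the pose to reach, as a shift and turn from the pose commanded when the call began, along the tool's axes at that moment; what a row does not reach only later rows make up. A row lasts 1/10 s, in which the tool goes at most 50 mm and 8.59 degrees, less where a joint would pass 70% of its speed; a pose out of reach is approached as far as the arm can. A call with a gripper value outside its range is refused whole. The fingers move at their own pace and stop on an object; FORCE is the grip in N (left out, the last holds). Time passes only in rows, so rows that repeat a pose let the fingers close. It gives the time, the measured TCP pose, the force and the opening at its end, in the units of the state.
- get_obs(): the state, without advancing time (a new reading comes with each control period).
- capture(name): name is "side" or "top"; returns a dict with "image" (420x560x3 uint8, red, green, blue), "fx", "fy", "cx", "cy" (pixels), "T" (4x4, takes a point from camera to world coordinates). Camera axes: x right, y down, z forward; pixel columns grow to the right and rows downward; lengths in mm; the calibration is good to about 2 mm. A picture is of the moment at which its call begins. There is no depth.
- hand_in(): hands the job in, once; it reports no verdict.
Trained networks look in a picture, given as the dict that the camera call returned (one of the last four; its "shot" number tells which), for a name from the list of things; names that differ only in an ending like _2 or _b are one class to them, and where a whole thing is asked for, a point or a joint stands for the part that bears it (a point fixed in the world has none). Each returns a list of dicts, best first, with "confidence" (0 to 1); they miss things now and then, are a little off and sometimes report something else, mostly with a low value. They report only what shows in the picture. A call takes as long as a camera call. They do not tell look-alikes from the thing itself.
- recognise(picture, target): "bbox" ([left, top, right, bottom] in pixels, round what is visible of it).
- trace(picture, target): "pixels" (420x560 bool, what is visible of it) and "bbox" ([left, top, right, bottom] in pixels, round what is visible of it).
- place_of(picture, target): "point" ([column, row] in pixels: a listed point, or the origin of a listed thing).
The state is a dict: "time": time; "qpos": joint angles; "dq": joint speeds; "joint_efforts": joint torques, N m; "eef_pos": TCP position; "tcp_rot": TCP orientation; "contact_force": force on the tool from outside, world axes, zero at the start; "ft_torque": the same for the moment, N m; "opening": opening from 0.0 (shut) to 1.0 (fully open).
Only numpy, scipy, OpenCV 4.12 (cv2) and the standard library are available. Lean on these libraries where they do the work, as an engineer would, in place of code of your own. Each camera call takes 0.05 s, during which the arm holds its last target.

## Working session

There is one attempt and no reset: what is moved stays moved. The work goes in short steps, Python scripts to look and compute and a shell command to move; the robot and the scene stay as the last step left them, time stands still between calls to the robot, and variables do not carry over. Pictures are saved under pics/ and viewed, and the job is handed in when it is done.

```bash
ls; mkdir -p pics; python3 - <<'E'
from station import *
import cv2,numpy as np
o=get_obs();print({k:np.round(v,3) for k,v in o.items()})
for n in ["side","top"]:
    c=capture(n);print(n,c["fx"],c["cx"],c["cy"],np.round(c["T"],3).tolist())
    cv2.imwrite(f"pics/{n}0.png",c["image"][:,:,::-1])
    for t in ["fixture","home","lanes","plate_top","plate_tail","clamp_pivot","paddle","pin","washer"]:
        try:
            print(t,[(np.round(d["point"],1).tolist(),round(d["confidence"],2)) for d in place_of(c,t)][:3])
        except Exception as e: print(t,e)
E
```

```text
pics
{'time': np.float64(0.0), 'qpos': array([-1.371,  0.418, -0.01 ,  1.614,  0.005,  1.111, -0.053]), 'dq': array([ 0.   , -0.001,  0.001, -0.   ,  0.001,  0.   ,  0.   ]), 'joint_efforts': array([ 0.0000e+00, -8.5125e+01,  6.3900e-01, -4.2601e+01, -4.9000e-02,
        1.9000e-02,  0.0000e+00]), 'eef_pos': array([149.601, 606.695, 404.016]), 'tcp_rot': array([-3.790e-01, -3.119e+00,  2.000e-03]), 'contact_force': array([0.25 , 0.302, 0.036]), 'ft_torque': array([-0.015, -0.009, -0.055]), 'opening': np.float64(1.003)}
side 458.7884361023961 271.41896798712145 220.4432243642063 [[0.975, -0.119, 0.188, 245.506], [-0.223, -0.52, 0.825, -924.303], [0.0, -0.846, -0.533, 704.458], [0.0, 0.0, 0.0, 1.0]]
fixture [([302.8, 261.2], 0.87)]
home [([328.4, 232.5], 0.71)]
lanes [([296.0, 222.4], 0.73), ([245.1, 183.9], 0.54)]
plate_top [([196.0, 211.5], 0.8), ([301.7, 238.5], 0.63)]
plate_tail [([298.7, 222.5], 0.59), ([166.3, 210.1], 0.58)]
clamp_pivot [([343.5, 274.9], 0.91)]
paddle [([341.3, 249.8], 0.59)]
pin [([265.0, 260.1], 0.49)]
washer [([328.6, 227.7], 0.55)]
top 468.2758583520116 279.52260182754634 212.10023444341994 [[0.022, -0.988, 0.153, 260.621], [-1.0, -0.021, 0.007, 3.463], [-0.003, -0.153, -0.988, 1481.411], [0.0, 0.0, 0.0, 1.0]]
fixture []
home [([321.0, 204.8], 0.76)]
lanes [([251.5, 189.7], 0.88)]
plate_top [([206.9, 277.3], 0.8), ([285.2, 198.3], 0.73)]
plate_tail [([200.7, 301.3], 0.97), ([260.5, 194.9], 0.85), ([322.1, 208.7], 0.61)]
clamp_pivot [([334.6, 182.8], 0.58)]
paddle [([311.7, 168.3], 0.7)]
pin [([299.6, 232.8], 0.49), ([262.3, 193.4], 0.4)]
washer [([165.8, 164.1], 0.55), ([270.6, 168.7], 0.51)]
```

View pics/side0.png

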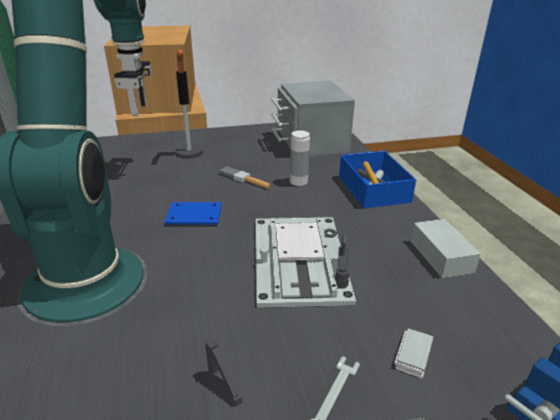

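View pics/top0.png

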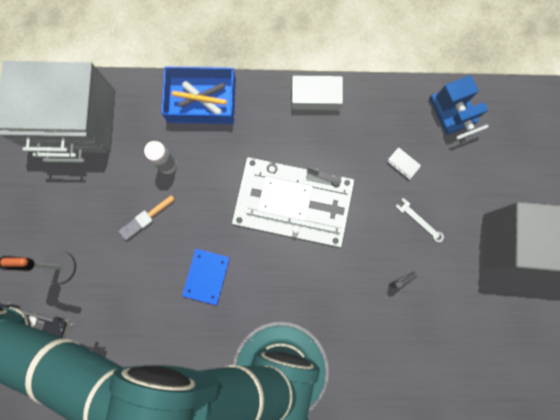

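```bash
python3 - <<'E'
import cv2
a=cv2.imread("pics/top0.png")[130:270,190:390];cv2.imwrite("pics/top0z.png",cv2.resize(a,(800,560),interpolation=cv2.INTER_CUBIC))
a=cv2.imread("pics/side0.png")[170:330,220:420];cv2.imwrite("pics/side0z.png",cv2.resize(a,(750,600),interpolation=cv2.INTER_CUBIC))
E
```

```text
(no output)
```

View pics/top0z.png

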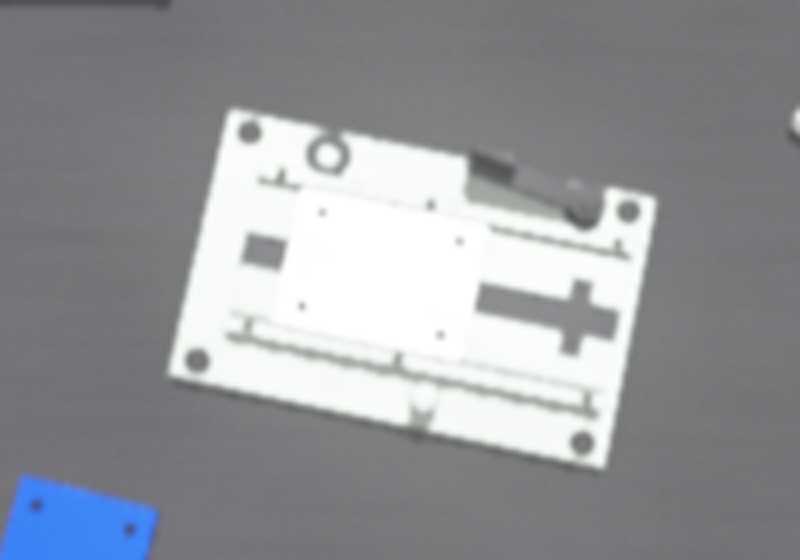

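View pics/side0z.png

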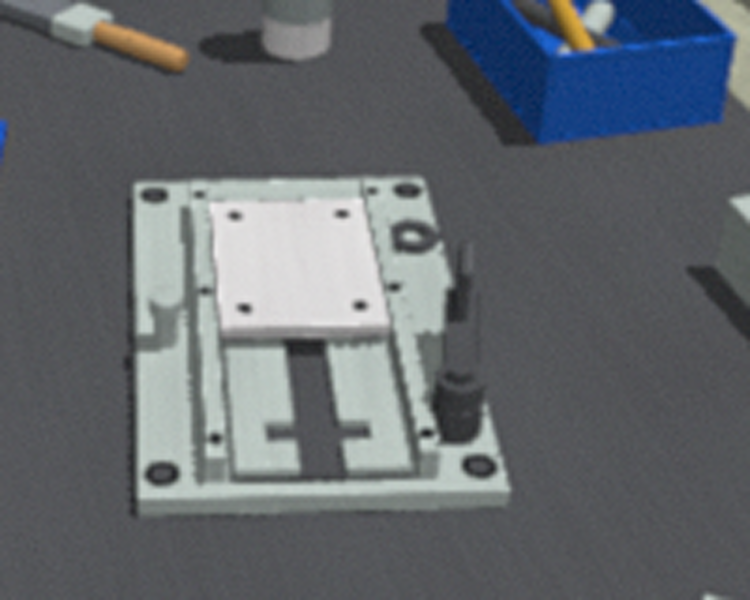

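Both views show the fixture pointing to image right in the top view, which is world −y. The white plate is near (285,198) top and (300,240) side. The paddle is at (312,168) top, the clamp is nearly open, and the blue look-alike is at (206,277). Next I fit the poses.

```bash
cat > h.py <<'E'
import numpy as np
from scipy.optimize import least_squares
def proj(c,P):
    T=np.array(c["T"]);p=(np.atleast_2d(P)-T[:3,3])@T[:3,:3]
    return np.c_[c["fx"]*p[:,0]/p[:,2]+c["cx"],c["fy"]*p[:,1]/p[:,2]+c["cy"]]
def ray(c,uv):
    T=np.array(c["T"]);d=T[:3,:3]@np.array([(uv[0]-c["cx"])/c["fx"],(uv[1]-c["cy"])/c["fy"],1]);return T[:3,3],d/np.linalg.norm(d)
def plane(c,uv,z):
    o,d=ray(c,uv);return o+d*(z-o[2])/d[2]
def tri(cs,uvs):
    A=np.zeros((3,3));b=np.zeros(3)
    for c,uv in zip(cs,uvs):
        o,d=ray(c,uv);M=np.eye(3)-np.outer(d,d);A+=M;b+=M@o
    return np.linalg.solve(A,b)
def R(a): return np.array([[np.cos(a),-np.sin(a),0],[np.sin(a),np.cos(a),0],[0,0,1]])
E
python3 - <<'E'
from station import *
from h import *
ct=capture("top");cs=capture("side")
U=lambda z:np.array(z)/4+[190,130]
V=lambda z:np.array(z)/3.75+[220,170]
t=U([(231,110),(655,197),(605,467),(168,377)]); s=V([(423,178),(508,490),(138,500),(135,183)])
# order: rear+y, front+y, front-y, rear-y
L=np.array([(-175,110,16),(175,110,16),(175,-110,16),(-175,-110,16)],float)
for a,b in zip(t,s): print("tri corner",np.round(tri([ct,cs],[a,b]),1))
pt=U([(305,186),(492,224),(460,362),(275,323)]); ps=V([(363,198),(390,330),(223,335),(210,203)])
for a,b in zip(pt,ps): print("tri plate",np.round(tri([ct,cs],[a,b]),1))
def f(p,which=(1,1)):
    W=L@R(p[2]).T+[p[0],p[1],p[3]]
    r=[]
    if which[0]: r.append(proj(ct,W)-t)
    if which[1]: r.append(proj(cs,W)-s)
    return np.concatenate(r).ravel()
for w in [(1,1),(1,0),(0,1)]:
    q=least_squares(f,[550,-50,-1.6,0],args=(w,)) if w==(1,1) else least_squares(lambda p:f([*p,0],w),[550,-50,-1.6])
    print(w,np.round(q.x,3),np.round(np.abs(q.fun).max(),2))
p=least_squares(lambda p:f([*p,0]),[550,-50,-1.6]).x;print("fix",p)
np.save("fix.npy",p)
toF=lambda w:R(p[2]).T@(np.asarray(w)-[p[0],p[1],0])
toW=lambda l:R(p[2])@np.asarray(l,float)+[p[0],p[1],0]
for a,c in zip(pt,["rear+y","front+y","front-y","rear-y"]): print("top plate F",c,np.round(toF(plane(ct,a,44)),1))
for a in ps: print("side plate F",np.round(toF(plane(cs,a,44)),1))
for nm,z in [("plate_top",44),("plate_tail",39),("paddle",71),("clamp_pivot",47),("home",38),("lanes",26),("washer",16),("pin",16)]:
    for n,c in [("t",ct),("s",cs)]:
        for d in place_of(c,nm)[:2]: print(nm,n,np.round(toF(plane(c,d["point"],z)),1),round(d["confidence"],2))
E
```

```text
tri corner [663.3 119.9  14.4]
tri corner [ 597.5 -221.6   14.2]
tri corner [ 381.7 -182.3   14.8]
tri corner [446.9 162.6  13.8]
tri plate [594.3  57.5  45.1]
tri plate [567.  -89.7  40.3]
tri plate [460.  -66.7  36.8]
tri plate [486.1  77.9  43.3]
(1, 1) [522.349 -30.184  -1.76   -1.822] 0.7
(1, 0) [521.825 -30.341  -1.756] 0.5
(0, 1) [521.967 -31.961  -1.762] 0.72
fix [521.96380781 -31.01840326  -1.75963167]
top plate F rear+y [-100.6   55.    44. ]
top plate F front+y [49.2 55.8 44. ]
top plate F front-y [ 46.6 -56.3  44. ]
top plate F rear-y [-100.1  -56.3   44. ]
side plate F [-102.1   54.4   44. ]
side plate F [54.5 53.  44. ]
side plate F [ 56.  -53.6  44. ]
side plate F [-99.3 -55.1  44. ]
plate_top t [-214.  -293.3   44. ] 0.88
plate_top t [-30.7   1.9  44. ] 0.6
plate_top s [-29.4  -5.   44. ] 0.65
plate_top s [-179.  -278.7   44. ] 0.63
plate_tail t [-211.6 -362.6   39. ] 0.63
plate_tail t [-110.9   -3.5   39. ] 0.57
plate_tail s [-109.1    6.1   39. ] 0.83
plate_tail s [-175.5 -356.9   39. ] 0.67
paddle t [ 39.7 104.   71. ] 0.81
paddle s [41.5 90.9 71. ] 0.76
clamp_pivot t [-435.3 -137.8   47. ] 0.45
clamp_pivot s [-111.6   -7.7   47. ] 0.62
clamp_pivot s [118.4  81.7  47. ] 0.59
home t [82.5 -0.1 38. ] 0.61
home s [64.5  4.1 38. ] 0.62
lanes t [404.4  13.2  26. ] 0.74
lanes t [-143.     3.8   26. ] 0.71
lanes s [-130.3   -2.7   26. ] 0.93
washer t [-78.9  77.1  16. ] 0.64
washer t [316.6 184.5  16. ] 0.54
washer s [-106.9   84.7   16. ] 0.56
pin t [ 27.  -94.9  16. ] 0.44
pin s [ 28.2 -97.5  16. ] 0.66
pin s [32.1  0.6 16. ] 0.64
```

```bash
cat >> h.py <<'E'
from scipy.spatial.transform import Rotation as Ro
p=None
def fixp(): return np.load("fix.npy")
def toW(l):
    p=fixp();return R(p[2])@np.asarray(l,float)+[p[0],p[1],0]
def toF(w):
    p=fixp();return R(p[2]).T@(np.asarray(w,float)-[p[0],p[1],0])
def delta(o,tipF,yawF):
    """shift in tool axes to bring tip (z=199) to tipF with tool y at fixture angle yawF"""
    Rt=Ro.from_rotvec(o["tcp_rot"]).as_matrix()
    a=yawF+fixp()[2]; y=np.array([np.cos(a),np.sin(a),0]);z=np.array([0,0,-1.]);x=np.cross(y,z)
    Rg=np.c_[x,y,z]; tcp=toW(tipF)+[0,0,199]
    return Ro.from_matrix(Rt.T@Rg).as_rotvec(),Rt.T@(tcp-o["eef_pos"]),tcp
E
python3 - <<'E'
from station import *
from h import *
o=get_obs();print(o["time"])
for z in (150,31):
  for yaw in (np.pi/2,-np.pi/2):
    print([np.round(v,3) for v in delta(o,[-130,0,z],yaw)])
E
```

```text
1.9
[array([-0.   ,  0.   ,  1.518]), array([-507.329, -400.256,   55.684]), array([546.367,  96.671, 349.   ])]
[array([-0.   , -0.   , -1.624]), array([-507.329, -400.256,   55.684]), array([546.367,  96.671, 349.   ])]
[array([-0.   ,  0.   ,  1.518]), array([-507.325, -400.249,  174.684]), array([546.367,  96.671, 230.   ])]
[array([-0.   , -0.   , -1.624]), array([-507.325, -400.249,  174.684]), array([546.367,  96.671, 230.   ])]
```

```bash
python3 -m inch '[[[0,0,0.1,-35,-28,4,146],[0,0,0.21,-70,-55,8,146],[0,0,0.32,-105,-83,12,146],[0,0,0.43,-140,-110,16,146],[0,0,0.54,-175,-138,20,146],[0,0,0.65,-210,-166,23,146],[0,0,0.76,-245,-193,27,146],[0,0,0.87,-280,-221,31,146],[0,0,0.98,-315,-249,35,146],[0,0,1.09,-350,-276,38,146]]]' 20
python3 - <<'E'
from station import *
from h import *
o=get_obs();print(o["time"],o["qpos"])
print([np.round(v,3) for v in delta(o,[-130,0,150],np.pi/2)])
E
```

```text
time: 2.9
eef_pos: [424.1, 253.4, 366.7]
tcp_rot: [1.946, 2.466, 0.001]
contact_force: [0.0, 0.4, -0.2]
opening: 0.427
2.9 [-0.92923341  0.23712847  0.37730049  1.98313859 -0.10755749  0.9397501
 -0.26332476]
[array([ 0.   , -0.   ,  0.423]), array([-180.832,   82.44 ,   17.731]), array([546.367,  96.671, 349.   ])]
```

```bash
python3 -m inch '[[[0,0,0.07,-36,16,4,146],[0,0,0.14,-72,33,7,146],[0,0,0.21,-108,49,10,146],[0,0,0.28,-144,66,14,146],[0,0,0.36,-181,82,18,146],[0,0,0.423,-181,82,18,146],[0,0,0.423,-181,82,18,146],[0,0,0.423,-181,82,18,146]]]'
python3 - <<'E'
from station import *
from h import *
import cv2
o=get_obs();print(o["time"],o["qpos"])
print([np.round(v,3) for v in delta(o,[-130,0,31],np.pi/2)])
c=capture("top");cv2.imwrite("pics/t1.png",cv2.resize(c["image"][120:280,180:400,::-1],(770,560)))
c=capture("side");cv2.imwrite("pics/s1.png",cv2.resize(c["image"][90:330,200:420,::-1],(550,600)))
E
```

```text
time: 3.7
eef_pos: [545.6, 99.2, 348.6]
tcp_rot: [-2.413, -2.011, 0.0]
contact_force: [-0.0, 0.8, 0.8]
opening: 0.425
3.7 [-0.65614202  0.39198637  0.52519058  1.86031695 -0.23765007  0.95156681
 -0.2058589 ]
[array([-0.   , -0.   ,  0.008]), array([ -2.413,   1.213, 118.628]), array([546.367,  96.671, 230.   ])]
```

View pics/s1.png

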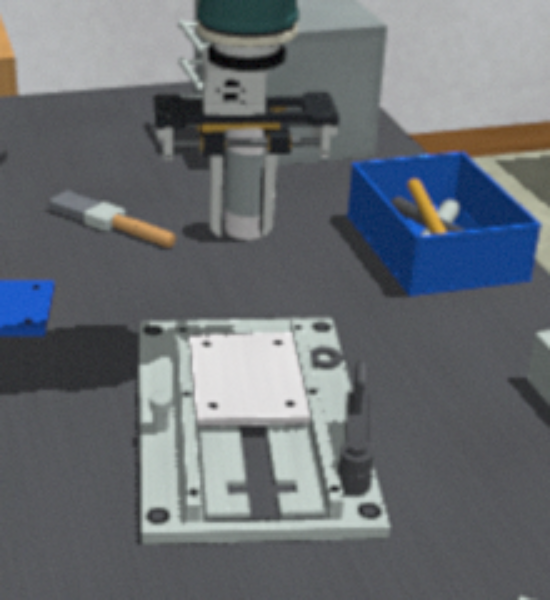

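View pics/t1.png

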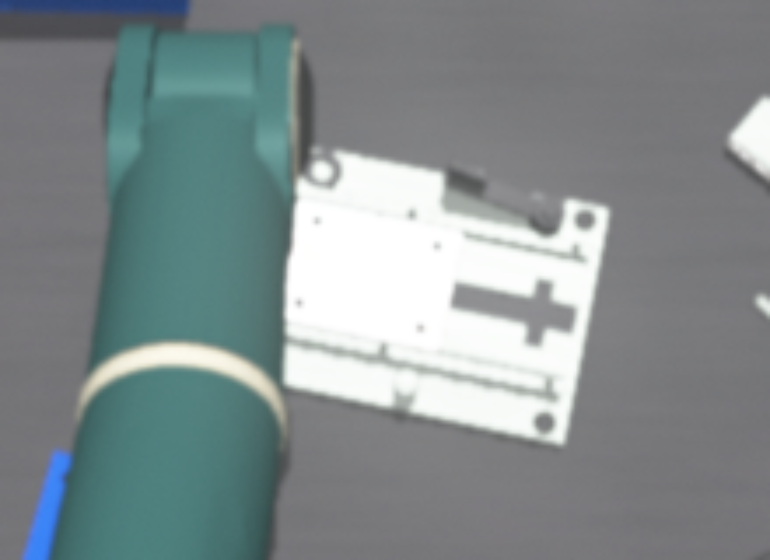

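```bash
python3 -m inch '[[[0,0,0,0,0,30,146],[0,0,0,0,0,60,146],[0,0,0,0,0,90,146],[0,0,0,0,0,110,146],[0,0,0,0,0,118,146],[0,0,0,0,0,118,146],[0,0,0,0,0,118,146]]]'
python3 - <<'E'
from station import *
from h import *
import cv2
o=get_obs();print(o["time"],o["contact_force"],toF(o["eef_pos"]))
print([np.round(v,3) for v in delta(o,[-130,0,31],np.pi/2)])
c=capture("side");cv2.imwrite("pics/s2.png",cv2.resize(c["image"][130:320,220:420,::-1],(632,600)))
E
```

```text
time: 4.5
eef_pos: [546.2, 98.8, 231.7]
tcp_rot: [2.415, 2.009, 0.002]
contact_force: [0.4, -0.1, 0.3]
opening: 0.427
4.5 [ 0.37979247 -0.08770919  0.33535851] [-132.0969421    -0.59388519  231.66692644]
[array([ 0.001, -0.001,  0.006]), array([-2.101,  0.581,  1.666]), array([546.367,  96.671, 230.   ])]
```

View pics/s2.png

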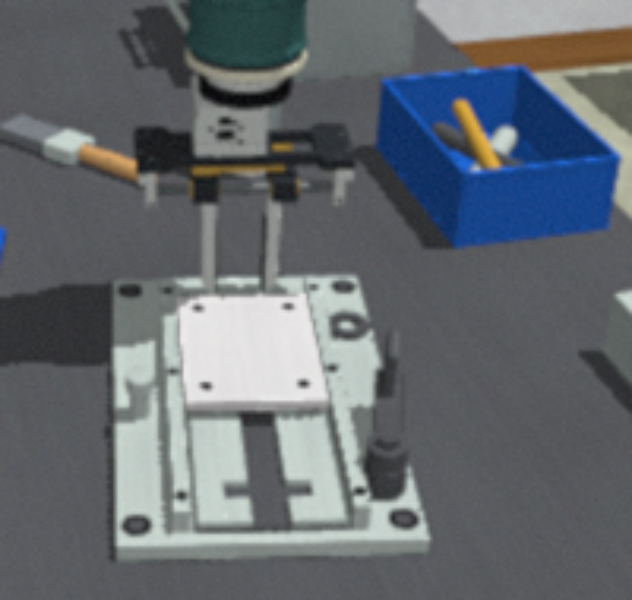

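Fingertips are behind the plate's rear face, inside the guide bars. Starting the push.

```bash
python3 -m inch '[[[0,0,0.004,-7,0,1,146],[0,0,0.004,-14,0,1,146],[0,0,0.004,-20,0,1,146],[0,0,0.004,-25,0,1,146],[0,0,0.004,-30,0,1,146],[0,0,0.004,-36,0,1,146],[0,0,0.004,-42,0,1,146],[0,0,0.004,-48,0,1,146],[0,0,0.004,-54,0,1,146],[0,0,0.004,-60,0,1,146]]]'
python3 - <<'E'
from station import *
from h import *
import cv2
o=get_obs();print(o["time"],o["contact_force"],toF(o["eef_pos"]),delta(o,[0,0,31],np.pi/2)[0])
c=capture("side");cv2.imwrite("pics/s3.png",cv2.resize(c["image"][130:320,220:420,::-1],(632,600)))
E
```

```text
time: 5.55
eef_pos: [534.8, 39.1, 229.7]
tcp_rot: [2.42, 2.003, 0.0]
contact_force: [0.7, 3.7, 3.1]
opening: 0.428
5.55 [0.67259527 3.66062148 3.0984187 ] [-71.33325792  -0.53745203 229.69446108] [ 4.89262150e-05 -2.05924610e-06  8.69786556e-04]
```

View pics/s3.png

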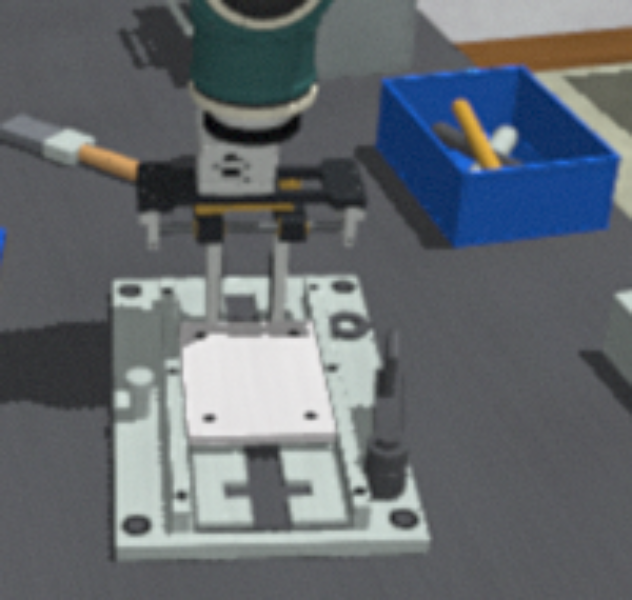

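The plate slides at about 4 N and stays straight. Continuing, and slowing near home.

```bash
python3 -m inch '[[[0,0,0,-5,0,0,146],[0,0,0,-10,0,0,146],[0,0,0,-15,0,0,146],[0,0,0,-20,0,0,146],[0,0,0,-25,0,0,146],[0,0,0,-30,0,0,146],[0,0,0,-35,0,0,146],[0,0,0,-40,0,0,146],[0,0,0,-45,0,0,146],[0,0,0,-50,0,0,146]]]'
python3 -m inch '[[[0,0,0,-2,0,0,146],[0,0,0,-4,0,0,146],[0,0,0,-6,0,0,146],[0,0,0,-8,0,0,146],[0,0,0,-8,0,0,146]]]'
python3 - <<'E'
from station import *
from h import *
import cv2
o=get_obs();print(o["time"],o["contact_force"],toF(o["eef_pos"]),delta(o,[0,0,31],np.pi/2)[0])
c=capture("side");cv2.imwrite("pics/s4.png",cv2.resize(c["image"][130:320,220:420,::-1],(632,600)))
E
```

```text
time: 6.6
eef_pos: [525.4, -10.0, 229.6]
tcp_rot: [-2.42, -2.003, 0.0]
contact_force: [1.3, 2.4, 2.6]
opening: 0.425
time: 7.1
eef_pos: [524.0, -17.7, 229.6]
tcp_rot: [2.42, 2.003, -0.001]
contact_force: [-0.5, -0.0, -0.8]
opening: 0.428
7.1 [-0.52320614 -0.00423974 -0.81548043] [-13.41541557  -0.50394712 229.63486347] [-3.86368711e-05  4.20340893e-04  5.23058501e-04]
```

View pics/s4.png

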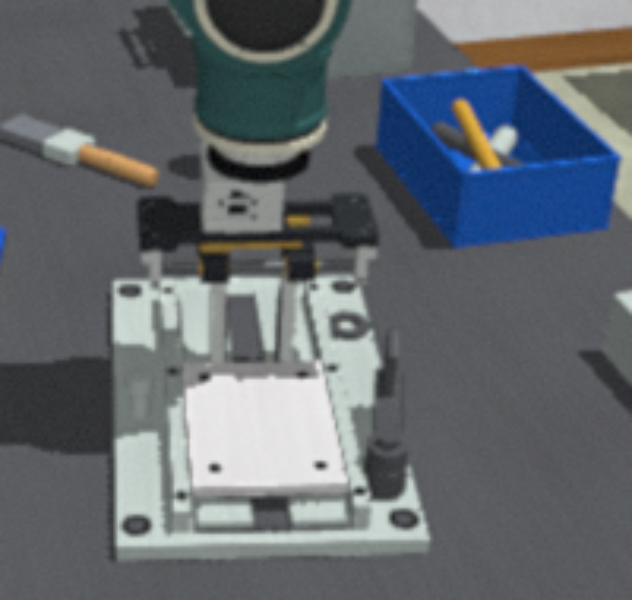

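```bash
python3 -m inch '[[[0,0,0,-1,0,0,146],[0,0,0,-2,0,0,146],[0,0,0,-3,0,0,146],[0,0,0,-4,0,0,146]]]'
python3 -m inch '[[[0,0,0,-1,0,0,146],[0,0,0,-2,0,0,146],[0,0,0,-3,0,0,146]]]'
python3 - <<'E'
from station import *
from h import *
import cv2
o=get_obs();print(o["time"],o["contact_force"],toF(o["eef_pos"]),delta(o,[0,0,31],np.pi/2)[0])
c=capture("side");cv2.imwrite("pics/s5.png",cv2.resize(c["image"][200:320,260:370,::-1],(550,600)))
E
```

```text
time: 7.55
eef_pos: [523.3, -21.4, 229.7]
tcp_rot: [2.42, 2.003, -0.0]
contact_force: [-0.4, 1.5, -0.8]
opening: 0.428
time: 7.85
eef_pos: [522.8, -24.3, 229.7]
tcp_rot: [2.42, 2.003, 0.0]
contact_force: [0.5, 1.4, 0.6]
opening: 0.43
7.85 [0.50825402 1.37200505 0.58593349] [ -6.74291141  -0.43182177 229.73272899] [1.60153432e-04 3.18006046e-06 8.42556298e-04]
```

View pics/s5.png

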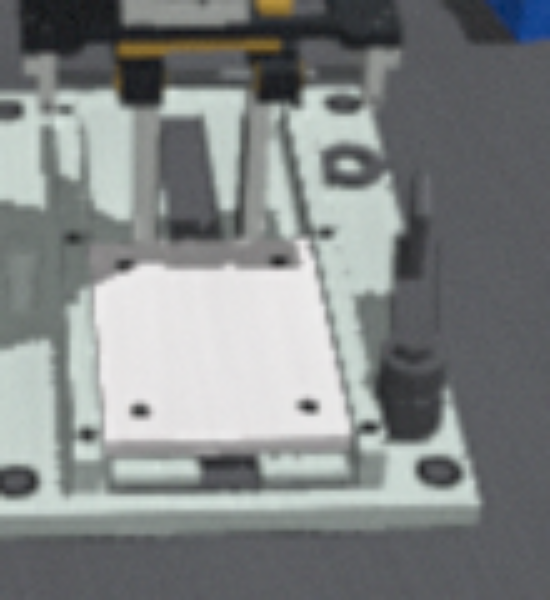

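```bash
python3 -m inch '[[[0,0,0,-1,0,0,146],[0,0,0,-2,0,0,146]]]'
python3 -m inch '[[[0,0,0,-1,0,0,146],[0,0,0,-2,0,0,146]]]'
python3 - <<'E'
from station import *
from h import *
import cv2
o=get_obs();print(o["time"],o["contact_force"],toF(o["eef_pos"]))
c=capture("side");cv2.imwrite("pics/s6.png",cv2.resize(c["image"][200:320,260:370,::-1],(550,600)))
E
```

```text
time: 8.1
eef_pos: [522.4, -26.2, 229.7]
tcp_rot: [2.42, 2.003, 0.0]
contact_force: [0.4, 1.3, -0.4]
opening: 0.424
time: 8.3
eef_pos: [522.0, -28.2, 229.7]
tcp_rot: [2.42, 2.003, 0.0]
contact_force: [0.6, 1.6, 0.4]
opening: 0.423
8.3 [0.64488485 1.55920148 0.40377789] [ -2.75775229  -0.45181841 229.71257245]
```

View pics/s6.png

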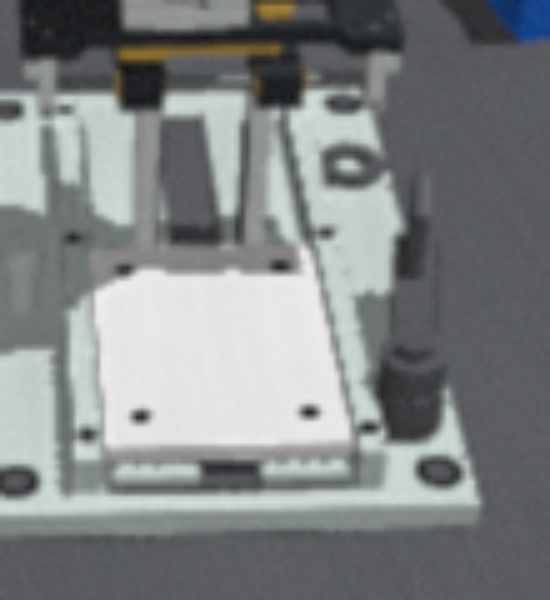

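```bash
python3 -m inch '[[[0,0,0,-1,0,0,146],[0,0,0,-2,0,0,146]]]'
python3 -m inch '[[[0,0,0,-1,0,0,146],[0,0,0,-2,0,0,146]]]'
python3 - <<'E'
from station import *
from h import *
import cv2
o=get_obs();print(o["time"],o["contact_force"],toF(o["eef_pos"]))
c=capture("side");cv2.imwrite("pics/s7.png",cv2.resize(c["image"][200:320,260:370,::-1],(550,600)))
E
```

```text
time: 8.55
eef_pos: [521.9, -29.0, 229.7]
tcp_rot: [-2.418, -2.004, -0.002]
contact_force: [3.0, 14.7, 0.4]
opening: 0.429
time: 8.75
eef_pos: [521.8, -29.5, 229.8]
tcp_rot: [-2.416, -2.005, -0.004]
contact_force: [4.7, 24.7, 0.7]
opening: 0.43
8.75 [ 4.71640549 24.67790813  0.66105396] [ -1.42421127  -0.41545799 229.77798869]
```

View pics/s7.png

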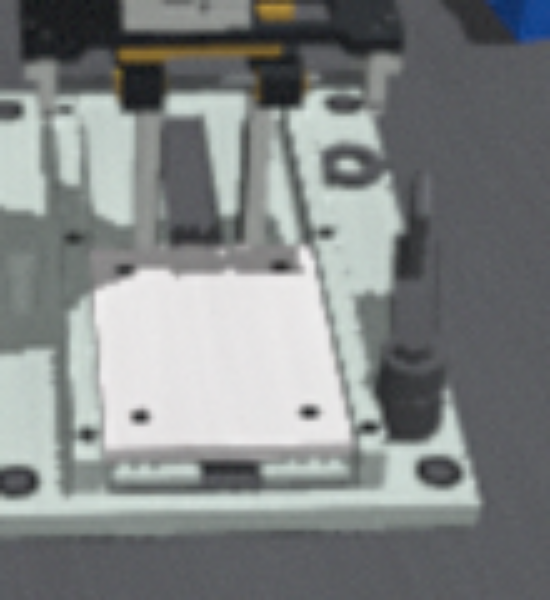

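The force rises sharply to 25 N with no motion, so the plate is held in its notches. I'll back off, raise the tool and check.

```bash
python3 -m inch '[[[0,0,0,10,0,0,146],[0,0,0,25,0,0,146],[0,0,0,25,0,-40,146],[0,0,0,25,0,-90,146],[0,0,0,60,0,-120,200],[0,0,0,95,0,-120,255],[0,0,0,130,0,-120,255],[0,0,0,160,0,-120,255],[0,0,0,160,0,-120,255]]]'
python3 - <<'E'
from station import *
from h import *
import cv2
o=get_obs();print(o["time"],o["contact_force"],toF(o["eef_pos"]),o["opening"],o["qpos"])
ct=capture("top");cv2.imwrite("pics/t8.png",cv2.resize(ct["image"][150:260,220:370,::-1],(750,550),interpolation=cv2.INTER_CUBIC))
cs=capture("side");cv2.imwrite("pics/s8.png",cv2.resize(cs["image"][200:320,250:370,::-1],(600,600),interpolation=cv2.INTER_CUBIC))
for nm,z in [("plate_top",38),("plate_tail",33),("paddle",71),("clamp_pivot",47)]:
    for n,c in [("t",ct),("s",cs)]:
        for d in place_of(c,nm)[:2]: print(nm,n,d["point"],np.round(toF(plane(c,d["point"],z)),1),round(d["confidence"],2))
for z in (38,44):
  print(z,np.round((proj(cs,[toW([80+a,b,z]) for a,b in [(75,-55),(75,55),(-75,55),(-75,-55)]])-[250,200])*5,0).tolist())
  print(z,np.round((proj(ct,[toW([80+a,b,z]) for a,b in [(75,-55),(75,55),(-75,55),(-75,-55)]])-[220,150])*5,0).tolist())
E
```

```text
time: 9.7
eef_pos: [551.2, 129.8, 349.3]
tcp_rot: [-2.414, -2.009, -0.0]
contact_force: [0.9, -0.6, -0.2]
opening: 0.039
9.7 [ 0.92164945 -0.57952831 -0.16666809] [-163.49064087   -1.4985882   349.31159961] 0.03893067174386328 [-0.68071772  0.40809283  0.49902442  1.83040907 -0.23423758  0.96151878
 -0.2636273 ]
plate_top t [319.7, 203.5] [80.9  6.7 38. ] 0.94
plate_top s [192.9, 209.1] [-196.  -286.7   38. ] 0.79
plate_top s [412.1, 356.9] [355.  177.1  38. ] 0.73
plate_tail t [296.8, 202.0] [ 9.9 -2.7 33. ] 0.77
plate_tail t [312.6, 171.4] [ 38.8 104.3  33. ] 0.5
plate_tail s [164.8, 211.8] [-192.2 -365.9   33. ] 0.88
plate_tail s [298.7, 248.0] [-3.8 -2.3 33. ] 0.78
paddle t [313.5, 167.2] [ 38.3 108.3  71. ] 0.6
paddle t [298.3, 234.1] [  34.5 -105.1   71. ] 0.29
paddle s [245.6, 186.7] [-263.6 -137.2   71. ] 0.7
paddle s [342.8, 244.3] [37.7 98.7 71. ] 0.68
clamp_pivot t [333.3, 183.3] [109.5  76.8  47. ] 0.81
clamp_pivot s [340.4, 278.8] [136.7  78.7  47. ] 0.95
38 [[155.0, 443.0], [404.0, 438.0], [360.0, 240.0], [139.0, 244.0]]
38 [[596.0, 388.0], [630.0, 218.0], [395.0, 169.0], [360.0, 338.0]]
44 [[156.0, 433.0], [405.0, 427.0], [361.0, 230.0], [139.0, 234.0]]
44 [[597.0, 387.0], [631.0, 216.0], [396.0, 167.0], [360.0, 337.0]]
```

View pics/t8.png

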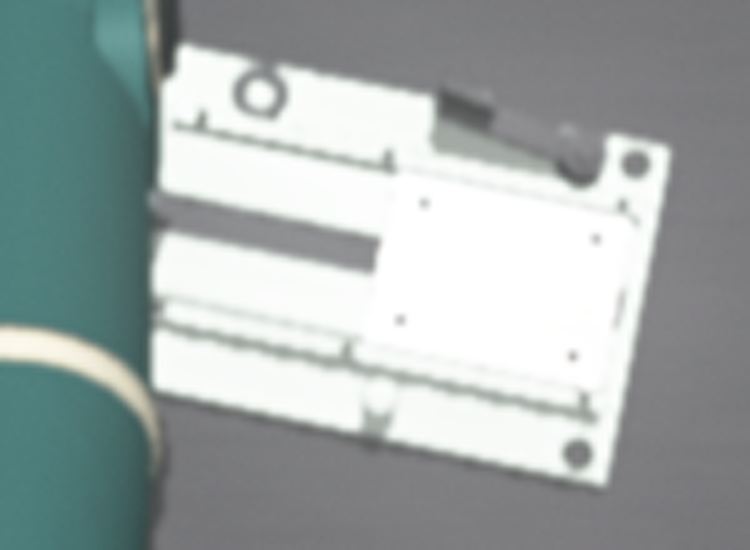

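View pics/s8.png

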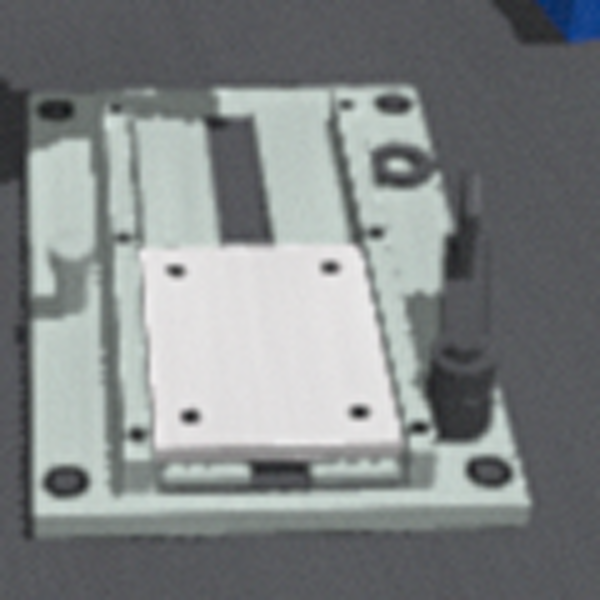

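The plate corners in the side view match the 38 level, not 44, with x about 80–82, so it is seated and flush. Next is the clamp paddle.

```bash
cat >> h.py <<'E'
def arc(phi,yp,z): 
    q=np.array([120,86,z],float); q[:2]+=(R(phi)[:2,:2]@np.array([-80,yp])); return q
E
python3 - <<'E'
from station import *
from h import *
o=get_obs()
ct=capture("top");cs=capture("side")
for zp,h in [((437,88),89),((492,103),89),((583,150),64)]:
    print("top",np.round(toF(plane(ct,np.array(zp)/5+[220,150],h)),1))
for zp,h in [((465,175),89),((458,245),89),((462,355),64)]:
    print("side",np.round(toF(plane(cs,np.array(zp)/5+[250,200],h)),1))
for ph in (0,-.2,-.25):
  print(ph,[np.round(proj(c,[toW(arc(ph,0,89)+np.array([0,0,0]))]),1) for c in (ct,cs)])
d=trace(ct,"paddle");print([(x["bbox"],x["confidence"]) for x in d])
for z in (150,64):
  f=arc(-.2,48,z);print(f,[np.round(v,3) for v in delta(o,f,np.pi/2-.2)])
E
```

```text
top [20.  98.4 89. ]
top [54.7 96.2 89. ]
top [116.3  85.1  64. ]
side [24.6 99.9 89. ]
side [81.5 87.1 89. ]
side [130.4  82.9  64. ]
0 [array([[313. , 172.8]]), array([[338.2, 238.8]])]
-0.2 [array([[314.6, 167.9]]), array([[345., 239.]])]
-0.25 [array([[315.1, 166.8]]), array([[346.7, 239.2]])]
[([305.2, 164.1, 341.7, 186.1], 0.72), ([396.7, 202.8, 442.2, 241.1], 0.48)]
[ 51.13080165 148.9367422  150.        ] [array([0. , 0. , 0.2]), array([-209.478,  149.43 ,    0.769]), array([ 658.655, -109.198,  349.   ])]
[ 51.13080165 148.9367422   64.        ] [array([0. , 0. , 0.2]), array([-209.474,  149.42 ,   86.769]), array([ 658.655, -109.198,  263.   ])]
```

```bash
python3 -m inch '[[[0,0,0.03,-26,19,0,255],[0,0,0.06,-52,38,0,255],[0,0,0.1,-78,56,0,255],[0,0,0.13,-105,75,0,255],[0,0,0.16,-131,94,0,255],[0,0,0.2,-157,112,0,255],[0,0,0.2,-183,131,0,255],[0,0,0.2,-209,149,0,255],[0,0,0.2,-209,149,30,255],[0,0,0.2,-209,149,50,255]]]'
python3 - <<'E'
from station import *
from h import *
import cv2
o=get_obs();print(o["time"],toF(o["eef_pos"]),o["opening"],o["qpos"])
print([np.round(v,3) for v in delta(o,arc(-.2,48,64),np.pi/2-.2)])
ct=capture("top");cv2.imwrite("pics/t9.png",cv2.resize(ct["image"][120:280,220:400,::-1],(675,600),interpolation=cv2.INTER_CUBIC))
cs=capture("side");cv2.imwrite("pics/s9.png",cv2.resize(cs["image"][120:320,250:450,::-1],(600,600),interpolation=cv2.INTER_CUBIC))
E
```

```text
time: 11.35
eef_pos: [658.4, -109.2, 298.2]
tcp_rot: [2.609, 1.749, -0.001]
contact_force: [-0.1, 0.7, -0.4]
opening: 0.006
11.35 [ 51.23698752 148.64700077 298.24601946] 0.005713391748747528 [-0.2480017   0.65804672  0.53403575  1.60076099 -0.38128535  0.98888447
  0.01706077]
[array([-0.   ,  0.001, -0.001]), array([ 0.18 ,  0.274, 35.246]), array([ 658.655, -109.198,  263.   ])]
```

View pics/s9.png

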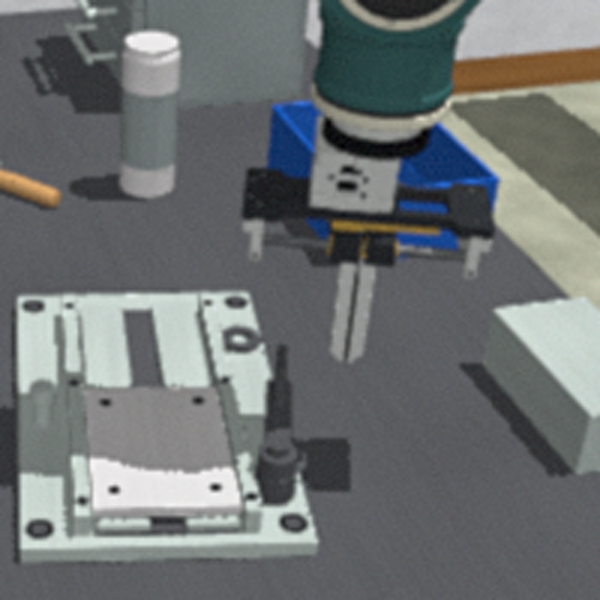

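View pics/t9.png

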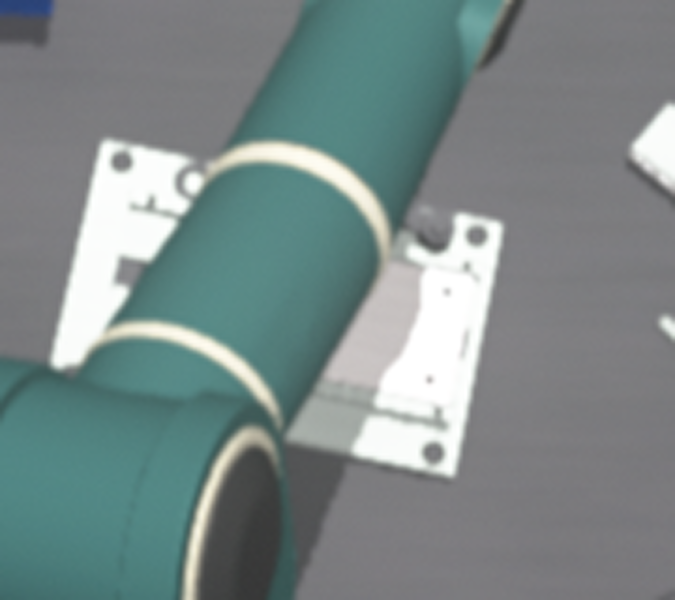

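```bash
python3 -m inch '[[[0,0,0,0,0,20,255],[0,0,0,0,0,35,255],[0,0,0,0,0,35,255],[0,0,0,0,-7,35,255],[0,0,0,0,-14,35,255],[0,0,0,0,-20,35,255],[0,0,0,0,-20,35,255]]]'
python3 - <<'E'
from station import *
from h import *
o=get_obs();print(o["time"],toF(o["eef_pos"]),o["contact_force"])
for ph in np.arange(-.2,1.61,.1): 
    a,b,_=delta(o,arc(ph,16.5,64),np.pi/2+ph);print(round(ph,2),np.round(a[2],2),np.round(b,1))
E
```

```text
time: 12.15
eef_pos: [639.4, -100.1, 265.4]
tcp_rot: [-2.608, -1.752, -0.001]
contact_force: [0.1, -1.1, -0.1]
opening: 0.005
12.15 [ 45.77710357 128.31298932 265.36347159] [ 0.10121719 -1.12250457 -0.05424899]
-0.2 0.0 [ -1.1 -10.2   2.4]
-0.1 -0.1 [  0.1 -18.3   2.4]
0.0 -0.2 [  0.6 -26.4   2.4]
0.1 -0.3 [  0.2 -34.6   2.4]
0.2 -0.4 [ -1.  -42.7   2.3]
0.3 -0.5 [ -3.  -50.6   2.3]
0.4 -0.6 [ -5.7 -58.3   2.3]
0.5 -0.7 [ -9.3 -65.7   2.3]
0.6 -0.8 [-13.5 -72.6   2.3]
0.7 -0.9 [-18.4 -79.2   2.3]
0.8 -1.0 [-23.9 -85.2   2.3]
0.9 -1.1 [-30.1 -90.6   2.3]
1.0 -1.2 [-36.7 -95.4   2.3]
1.1 -1.3 [-43.7 -99.4   2.3]
1.2 -1.4 [ -51.2 -102.8    2.3]
1.3 -1.5 [ -58.9 -105.4    2.3]
1.4 -1.6 [ -66.9 -107.2    2.3]
1.5 -1.7 [ -75.  -108.3    2.3]
1.6 -1.8 [ -83.1 -108.5    2.3]
```

```bash
python3 -m inch '[[[0,0,0,-1,-5,0,255],[0,0,0,-1,-10,1,255],[0,0,-0.1,0,-18,1,255],[0,0,-0.2,0.6,-26.4,1,255],[0,0,-0.3,0.2,-34.6,1,255],[0,0,-0.4,-1,-42.7,1,255],[0,0,-0.5,-3,-50.6,1,255],[0,0,-0.5,-3,-50.6,1,255]]]'
python3 - <<'E'
from station import *
from h import *
import cv2
o=get_obs();print(o["time"],toF(o["eef_pos"]),arc(.3,16.5,64),o["contact_force"],o["qpos"])
cs=capture("side");cv2.imwrite("pics/s10.png",cv2.resize(cs["image"][120:320,250:450,::-1],(600,600),interpolation=cv2.INTER_CUBIC))
for ph in np.arange(.3,1.61,.1): 
    a,b,_=delta(o,arc(ph,16.5,64),np.pi/2+ph);print(round(ph,2),np.round(a[2],2),np.round(b,1))
E
```

```text
time: 12.95
eef_pos: [591.2, -84.2, 263.8]
tcp_rot: [-2.091, -2.344, -0.0]
contact_force: [0.4, -0.1, 0.9]
opening: 0.004
12.95 [ 39.22162399  78.02898855 263.80463007] [38.69699746 78.12143554 64.        ] [ 0.35304219 -0.05086949  0.89947486] [-0.2157664   0.56594992  0.40370206  1.80607254 -0.29040812  0.82838932
  0.4433354 ]
0.3 0.0 [0.5 0.2 0.8]
0.4 -0.1 [ 1.7 -7.8  0.8]
0.5 -0.2 [  2.2 -16.    0.8]
0.6 -0.3 [  1.8 -24.1   0.8]
0.7 -0.4 [  0.7 -32.2   0.8]
0.8 -0.5 [ -1.3 -40.1   0.8]
0.9 -0.6 [ -4.1 -47.8   0.8]
1.0 -0.7 [ -7.6 -55.2   0.8]
1.1 -0.8 [-11.8 -62.2   0.8]
1.2 -0.9 [-16.7 -68.7   0.8]
1.3 -1.0 [-22.2 -74.7   0.8]
1.4 -1.1 [-28.3 -80.1   0.8]
1.5 -1.2 [-34.9 -84.9   0.8]
1.6 -1.3 [-42.  -89.    0.8]
```

View pics/s10.png

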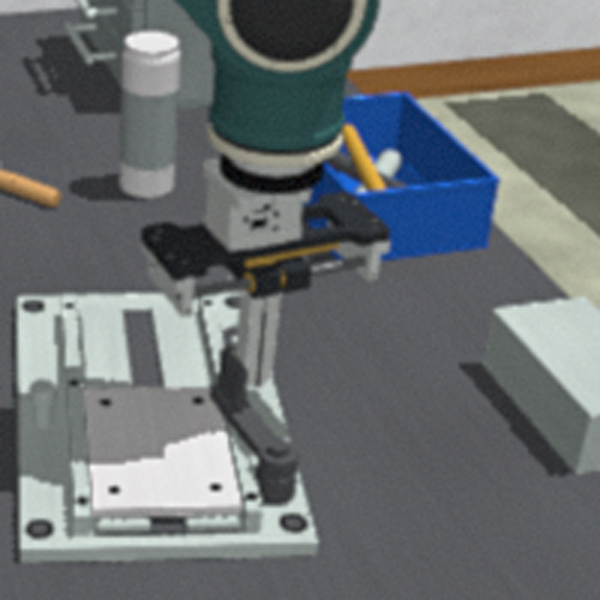

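The paddle is being pushed and the clamp has turned with it. Continuing along the arc.

```bash
python3 -m inch '[[[0,0,-0.1,1.7,-7.8,0,255],[0,0,-0.2,2,-16,0,255],[0,0,-0.3,1.8,-24,0,255],[0,0,-0.4,0.7,-32,0,255],[0,0,-0.5,-1.3,-40,0,255],[0,0,-0.6,-4,-47.8,0,255],[0,0,-0.7,-7.6,-55.2,0,255],[0,0,-0.8,-11.8,-62.2,0,255],[0,0,-0.8,-11.8,-62.2,0,255]]]'
python3 - <<'E'
from station import *
from h import *
import cv2
o=get_obs();print(o["time"],toF(o["eef_pos"]),arc(1.1,16.5,64),o["contact_force"],o["qpos"])
cs=capture("side");cv2.imwrite("pics/s11.png",cv2.resize(cs["image"][120:320,250:450,::-1],(600,600),interpolation=cv2.INTER_CUBIC))
for ph in np.arange(1.1,1.71,.1): 
    a,b,_=delta(o,arc(ph,16.5,64),np.pi/2+ph);print(round(ph,2),np.round(a[2],2),np.round(b,1))
E
```

```text
time: 13.9
eef_pos: [531.3, -103.6, 263.7]
tcp_rot: [-1.02, -2.971, 0.0]
contact_force: [0.2, 0.8, -0.1]
opening: 0.006
13.9 [ 69.57137146  22.78414056 263.73038151] [69.00738884 22.1877472  64.        ] [ 0.16548223  0.82075958 -0.12733952] [-0.04336914  0.45923394  0.22162284  1.94255719 -0.14253869  0.75474298
  1.16984086]
1.1 -0.0 [0.8 0.2 0.7]
1.2 -0.1 [ 2.  -7.8  0.7]
1.3 -0.2 [  2.4 -16.    0.7]
1.4 -0.3 [  2.1 -24.1   0.7]
1.5 -0.4 [  0.9 -32.2   0.7]
1.6 -0.5 [ -1.2 -40.1   0.7]
1.7 -0.6 [ -3.9 -47.8   0.7]
```

View pics/s11.png

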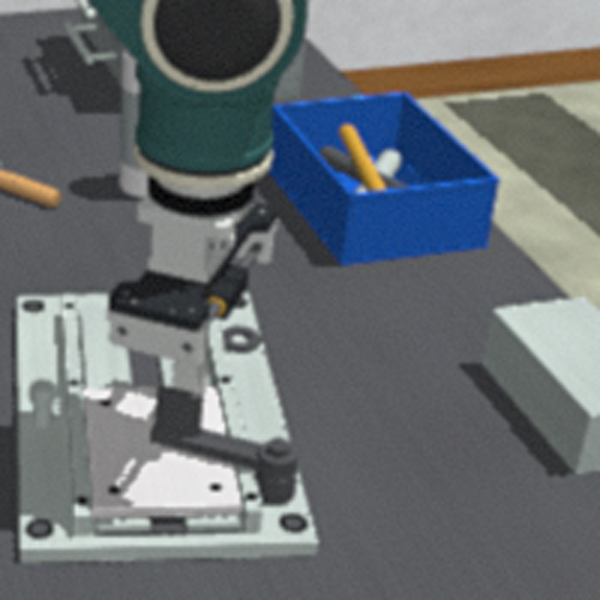

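```bash
python3 -m inch '[[[0,0,-0.1,2,-7.8,0,255],[0,0,-0.2,2.4,-16,0,255],[0,0,-0.3,2,-24,0,255],[0,0,-0.35,1.5,-28,0,255],[0,0,-0.4,0.9,-32,0,255],[0,0,-0.42,0.5,-34,0,255]]]'
python3 -m inch '[[[0,0,-0.02,0,-2,0,255],[0,0,-0.04,0,-4,0,255]]]'
python3 - <<'E'
from station import *
from h import *
import cv2
o=get_obs();print(o["time"],toF(o["eef_pos"]),arc(1.57,16.5,64),o["contact_force"],o["qpos"])
cs=capture("side");cv2.imwrite("pics/s12.png",cv2.resize(cs["image"][120:320,250:450,::-1],(600,600),interpolation=cv2.INTER_CUBIC))
E
```

```text
time: 14.55
eef_pos: [510.7, -129.4, 263.6]
tcp_rot: [0.379, 3.119, 0.0]
contact_force: [2.1, 0.9, -0.8]
opening: 0.003
time: 14.75
eef_pos: [509.5, -133.1, 263.6]
tcp_rot: [-0.313, -3.126, -0.0]
contact_force: [0.4, 7.4, 0.4]
opening: 0.002
14.75 [102.62541129   6.95038193 263.58848475] [103.43629909   6.01316476  64.        ] [0.4348343  7.40225213 0.40759449] [ 0.09839811  0.43203123  0.12027178  1.97557699 -0.07483516  0.73840506
  1.63460559]
```

View pics/s12.png

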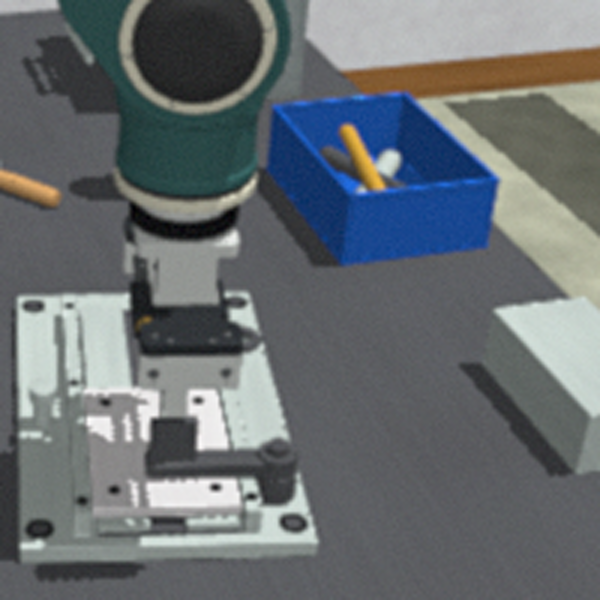

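Force is rising to 7 N close to where the stop should be. I'll press a little further in small steps to confirm it.

```bash
python3 -m inch '[[[0,0,0,0,-1,0,255],[0,0,0,0,-1,0,255]]]'
python3 -m inch '[[[0,0,0,0,-1,0,255],[0,0,0,0,-1,0,255]]]'
```

```text
time: 15.0
eef_pos: [509.5, -133.3, 263.6]
tcp_rot: [-0.312, -3.126, -0.002]
contact_force: [1.1, 8.2, -1.0]
opening: 0.006
time: 15.2
eef_pos: [509.4, -133.5, 263.6]
tcp_rot: [-0.31, -3.126, -0.003]
contact_force: [1.9, 13.5, 0.4]
opening: 0.004
```

At the stop: 13.5 N with only 0.2 mm of motion. Backing straight off, then up and clear.

```bash
python3 -m inch '[[[0,0,0,0,-1,0,255],[0,0,0,0,-1,0,255],[0,0,0,0,8,0,255],[0,0,0,0,20,0,255],[0,0,0,0,25,-40,255],[0,0,0,0,25,-90,255],[0,0,0,0,70,-120,255],[0,0,0,0,115,-120,255],[0,0,0,0,160,-120,255],[0,0,0,0,205,-120,255]]]'
python3 - <<'E'
from station import *
from h import *
import cv2
o=get_obs();print(o["time"],toF(o["eef_pos"]),o["contact_force"])
ct=capture("top");cv2.imwrite("pics/t13.png",cv2.resize(ct["image"][150:260,220:370,::-1],(750,550),interpolation=cv2.INTER_CUBIC))
cs=capture("side");cv2.imwrite("pics/s13.png",cv2.resize(cs["image"][200:320,250:370,::-1],(600,600),interpolation=cv2.INTER_CUBIC))
for l in [(120,86,53),(120,-14,53),(130,-14,53),(110,-14,53),(120,6,89)]: 
    w=toW(l);print(l,np.round((proj(ct,w)-[220,150])*5),np.round((proj(cs,w)-[250,200])*5))
E
```

```text
time: 16.2
eef_pos: [549.4, 68.0, 384.2]
tcp_rot: [0.312, 3.125, 0.0]
contact_force: [0.4, -0.7, -0.4]
opening: 0.002
16.2 [-102.46071703    8.39439251  384.19709482] [ 0.385297   -0.74792414 -0.3622609 ]
(120, 86, 53) [[587. 154.]] [[463. 360.]]
(120, -14, 53) [[556. 309.]] [[242. 365.]]
(130, -14, 53) [[572. 312.]] [[244. 379.]]
(110, -14, 53) [[540. 305.]] [[241. 351.]]
(120, 6, 89) [[569. 268.]] [[290. 300.]]
```

View pics/t13.png

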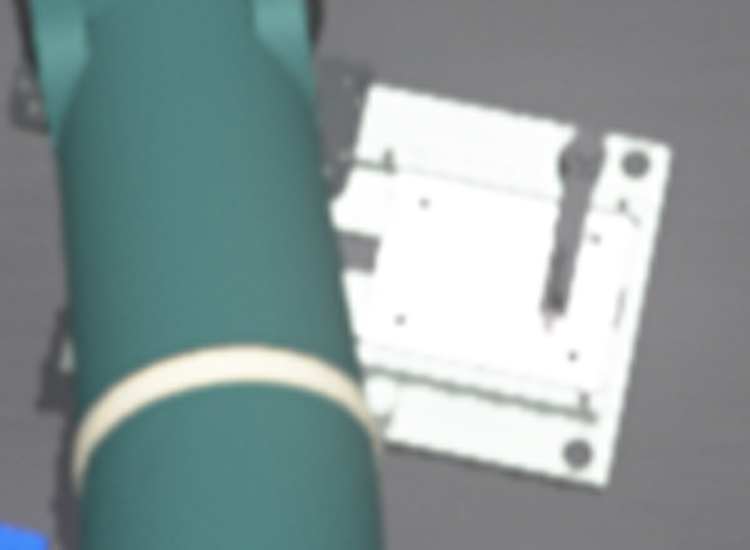

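View pics/s13.png

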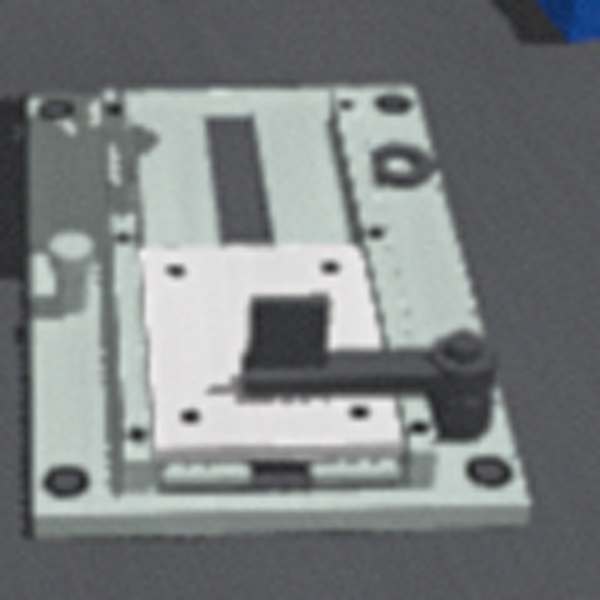

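```bash
python3 -m inch '[[[0,0,0,0,0,0,255],[0,0,0,0,0,0,255],[0,0,0,0,0,0,255]]]'; python3 -c "
from station import *
print(hand_in())"
```

```text
time: 16.6
eef_pos: [549.4, 64.6, 383.7]
tcp_rot: [0.315, 3.126, -0.001]
contact_force: [0.3, -0.4, -0.2]
opening: 0.007
the job is handed in; nothing more can be done
None
```

The plate is seated in its notches and the clamp bar lies across it at its stop. I handed the job in at about 16.6 s of the 54 s allowed.

- **Plate:** I pushed the rear face with two fingertips. It slid at about 1.5 to 4 N, then the force rose to 25 N with almost no further motion. In the pictures its corners match the seated height of 38 mm rather than 44 mm, at about x = 80 to 82 on the fixture, so it is flush with the guide bars.
- **Clamp:** I followed the paddle round its arc with closed fingertips. The force rose to 13.5 N with about 0.2 mm of motion over the last 1 mm step. Afterwards the bar end and the paddle matched the positions calculated for fully closed in both views, to a few mm.
- **End state:** the arm was backed off and raised clear, with contact force near zero. In the last pictures the washer and pin were where they had been.

**Checks that disagreed:** the networks' plate and pivot points differed by 10 to 20 mm between views and sometimes picked the blue look-alike. I relied on the fixture fit (about 2 mm) and the measured forces instead. The bar's angle in the top picture was about 0.02 rad from the prediction, which is within the reading error.

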